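# Aim the lint-screen lamp and hold it raised

### The job

The inspection lamp on the laundry counter still points at the white lint screen: with its post still down, turn it one click counter-clockwise (seen from above) to the orange mark, so that it points at the blue screen. Then squeeze the red trigger in the lamp's grip and pull the post straight up past its first stop to the second stop, which is as far as it goes. Finish while holding it there with the trigger squeezed, since the post sinks if let go; do not shift the screens, the bottle or the tub.

Things in the scene. Friction and masses are not known exactly. Their poses are not given: they have to be found in the camera images.
- lamp_base: The lamp's fixed base: grey disc 170 mm across, 30 mm high, screwed to the counter; place and yaw vary. Origin at the centre of its underside, z up; x points at the white mark where the lamp starts (white screen). Rim marks: white at -60, 0 and +120 degrees from x, orange at +60 degrees (counter-clockwise from above).
- turret (a joint): Angle (rad) of the lamp's turntable on the base, counter-clockwise from above positive, about the vertical axis through the base's centre. Clicks at -1.047, 0 (start), 1.047 (orange mark) and 2.094. Leaving or entering a click takes about 0.2 N m; it draws in from about 0.08 rad either side; between clicks it turns almost freely. Post, grip and lamp turn with it.
- mast (a joint): How far the post is drawn straight up out of its tube (m): 0 down (start), first stop 0.050, second stop 0.100 (hard end). Trigger out: a catch blocks rising at 0.001 and at 0.050. Trigger squeezed: it slides freely past both, its weight 2.7 to 5.5 N plus about 1 N friction. Let go at the top it sinks to about 0.062 (trigger out).
- trigger (a joint): How far the red trigger in the grip is squeezed in (m): 0 out, 0.006 fully in; the catch frees the post above 0.004. Spring 4 N at the start to 8 N fully in.
- grip (a point): Centre of the black grip block (36 mm in x, 50 mm high), on the turntable's axis, 207 mm up with post down; x towards the lamp, z up. Plain face at y -17 mm; red trigger pad (26 x 36 mm) at y +23 mm out, +17 mm squeezed: grip from above closing along y, 40 mm wide, 34 squeezed; that squeezes the trigger. Nothing above; lamp arm, 18 mm wide, leaves to +x 29 to 39 mm below.
- lamp_shade (a point): Centre of the underside of the round white lamp shade (84 mm across, 18 mm high), 170 mm out from the axis at the end of the arm, 160 mm above the counter with the post down.
- turret_top (a point): Centre of the top of the steel turntable (132 mm across), 44 mm above the counter, on the axis; x towards the lamp. The post's dark tube (30 mm across, 40 mm black collar) stands on it up to 155 mm above the counter; the post is 20 mm across.
- screen_done: Dryer lint screen in a white frame, 150 x 120 x 12 mm, lying loose on the counter under the lamp's start position, its centre about 205 mm from the axis. Origin under its centre. Leave alone.
- screen_next: The same lint screen in a blue frame, lying loose about 205 mm from the axis in the direction of the orange mark. Origin under its centre. Leave alone.
- spotter: White bottle with a yellow label and red cap, 66 mm across, 170 mm high, standing loose to the left. Origin under its centre. Leave alone.
- peg_tub: Green open tub, 100 mm across, 80 mm high, standing loose to the right. Origin under its centre. Leave alone.

How it is judged (in metres and radians):
On the way, in this order (a step that is already met when the one before it is completed fails the run):
1. the lamp is clicked in at the orange mark with its post still down (value of joint turret between 0.96 and 1.134 rad and value of joint mast below 0.02 m), for 0.2 s.
2. the post is drawn past its first stop with the trigger squeezed (value of joint mast above 0.056 m and value of joint trigger above 0.003 m).
At the end, for the whole second after the job is handed in: The post is up at its second stop (within 7 mm), the turntable within 0.087 rad (5 degrees) of the orange mark's click, the trigger squeezed in at least 3 mm and the grip held by the fingers, all still (value of joint mast above 0.093 m and value of joint turret between 0.96 and 1.134 rad and value of joint trigger above 0.003 m and contact force between the fingers and mast above 3 N and linear speed of mast below 0.03 m/s); the arm keeps its last pose, push and grip.
It fails at once if the post is raised more than 30 mm before the lamp is at the orange mark (value of joint mast above 0.03 m and value of joint turret below 0.9 rad).
It fails at once if the lamp is turned beyond the orange mark towards another click, or the wrong way (value of joint turret above 1.4 rad or value of joint turret below -0.35 rad).
It fails at once if a screen, the bottle or the tub is shifted by more than 20 mm (distance of any of screen_done, screen_next, spotter, peg_tub from where it was at the start of the episode above 0.02 m).
It also fails if it takes over 35 s, if anything falls off the work surface, if the arm or the gripper's body presses on something with over 40 N, if the wrist force passes 120 N, or if a joint passes its speed limit or range.

### The arm

A 6-joint arm with a two-finger parallel gripper is mounted at the origin on the work surface. World frame = base frame: x ahead of the robot, y to its left, z up, the work surface at z = 0. Lengths are in m, angles in degrees, forces in N, time in s.
With the tool pointing down it reaches from about 0.25 to 0.775 m from the base axis. Payload 8.9 kg.
Tool frame: the origin (TCP) lies at the very end of the fingers, on their centre line; the grasp point (between the pads) lies 19 mm behind it; z points along the fingers, y is the line along which they close (so a half turn about z gives the same grasp; the last joint's range is limited). The gripper opens to 85 mm and grips with 20 to 120 N. Pads are 22 mm wide; open, the fingers measure 114 mm over their backs; the gripper's body (76 mm by 85 mm) begins 54 mm behind the grasp point. The pads swing forward as they close: fully open they stand 13 mm farther back than shut.
Start: joints at [-7.981, 16.656, -8.789, 64.555, 0, 82.019], TCP at [0.525, 0, 0.231] pointing down, gripper open.
Joint ranges: [-144.48, 144.48], [-52.06, 99.96], [-74.48, 78.29], [-112.23, 115.85], [-86.99, 84.42], [-180, 180]. Speed limits (degrees/s): [127.2, 127.2, 159.86, 180, 180, 180].

### API

Orientations are given as a 3x3 rotation matrix whose columns are the frame's x, y, z axes.
In Python, from bench import robot, eyes, job_done gives the robot as it stands.
- The arm moves only by the tool apply_moves, never from a script. Its argument "series" is text: rows parted by semicolons, each of 5 numbers parted by spaces: the finger opening in mm, from 0 to 85.4, then the shift along the tool's x, y, z in mm, then the turn about the tool's z in degrees. In form: fingers dx dy dz spin; .... A call has exactly 10 rows; each row shifts and turns the commanded pose from where the row before left it, along the tool's axes as they then stand; what a row does not reach is not made up. A row lasts 1/12 s, in which the tool goes at most 41.7 mm and 7.16 degrees, less where a joint would pass 70% of its speed; a pose out of reach is approached as far as the arm can. A call is refused whole if a number of a shift passes 41.7 or a number of a turn 7.16, either way. A call with a gripper value outside its range is refused whole. The fingers move at their own pace and stop on an object; "force" is the grip in N (left out, the last holds). Time passes only in rows, so rows that do not move let the fingers close, or fill a call up. It gives the time, the measured TCP pose, the force, the opening and the grip force at its end, in the units of the state.
- robot.get_obs(): the state, without advancing time (a new reading comes with each control period).
- eyes.camera(name): name is "scene" or "side" or "wrist"; returns the picture (420x560x3 uint8, blue, green, red); there is no depth.
- eyes.calibration(name): a dict with "fx", "fy", "cx", "cy" (pixels), "rvec" (rotation vector, rad) and "tvec" (3), from world to camera coordinates, as OpenCV has them. Camera axes: x right, y down, z forward; pixel columns grow to the right and rows downward; lengths in m; the calibration is good to about 2 mm. A picture is of the moment at which its call begins: read the wrist's pose just before it. calibration takes no time and is no camera call; for the wrist camera it gives the pose at the moment of the call.
- job_done(): hands the job in; it is judged then, once.
Trained networks look in the newest picture that a camera, given by its name, has taken for a name from the list of things; names that differ only in an ending like _2 or _b are one class to them, and where a whole thing is asked for, a point or a joint stands for the part that bears it (a point fixed in the world has none). Each returns a list of dicts, best first, with "confidence" (0 to 1); they miss things now and then, are a little off and sometimes report something else, mostly with a low value. They report only what shows in the picture. A call takes as long as a camera call.
- eyes.look_for(camera, label): "point" ([column, row] in pixels, amid what is visible of it).
- eyes.masks_of(camera, label): "mask" (420x560 bool, what is visible of it) and "point" ([column, row] in pixels, amid what is visible of it).
- eyes.spot_point(camera, label): "point" ([column, row] in pixels: a listed point, or the origin of a listed thing).
The state is a dict: "time": time; "joint_pos": joint angles; "joint_vel": joint speeds; "joint_efforts": joint torques, N m; "tcp_pos": TCP position; "tcp_rot": TCP orientation; "force": force on the tool from outside, world axes, zero at the start; "torque": the same for the moment, N m; "width": finger opening in m; "gripper_force": force on a finger pad.
Only numpy, scipy, OpenCV 4.12 (cv2) and the standard library are available. Lean on these libraries where they do the work, as an engineer would, in place of code of your own. Each camera call takes 0.05 s, during which the arm holds its last target. There are 200 camera calls.

## Working session

There is one attempt and no reset: what is moved stays moved. The work goes in short steps, Python scripts to look and compute and a tool call to move; the robot and the scene stay as the last step left them, time stands still between calls to the robot, and variables do not carry over. Pictures are saved under pics/ and viewed, at most 10 in all, crops included, and the job is handed in when it is done.

Besides the shell and the picture viewer there is one more tool, called by a JSON object that holds its "name" and its "arguments". apply_moves: Moves the arm, as the interface text tells. Its arguments: {"type":"object","properties":{"series":{"type":"string"},"force":{"type":"number"}},"required":["series"]}

```bash
mkdir -p pics; cat > h.py <<'E'
import numpy as np, cv2
from bench import robot, eyes, job_done
def cal(c):
    k=eyes.calibration(c); R=cv2.Rodrigues(np.array(k['rvec'],float))[0]; t=np.array(k['tvec'],float).ravel()
    K=np.array([[k['fx'],0,k['cx']],[0,k['fy'],k['cy']],[0,0,1]]); return K,R,t
def on_plane(c,p,z):
    K,R,t=cal(c); d=R.T@np.linalg.inv(K)@np.array([p[0],p[1],1.]); o=-R.T@t
    return o+d*(z-o[2])/d[2]
def tri(obs):
    A=[]
    for c,p in obs:
        K,R,t=cal(c); P=K@np.c_[R,t]; A+= [p[0]*P[2]-P[0],p[1]*P[2]-P[1]]
    A=np.array(A); return np.linalg.lstsq(A[:,:3],-A[:,3],rcond=None)[0]
E
cat > a.py <<'E'
from h import *
s=robot.get_obs(); print(s['tcp_pos'],np.round(s['tcp_rot'],3).tolist(),s['width'])
ims=[]
H={'lamp_base':0,'grip':.207,'lamp_shade':.16,'turret_top':.044,'screen_done':0,'screen_next':0,'spotter':0,'peg_tub':0}
F={}
for c in ('scene','side'):
    im=eyes.camera(c).copy()
    for n,z in H.items():
        r=eyes.spot_point(c,n)
        if r:
            p=r[0]['point']; F.setdefault(n,[]).append((c,p)); print(c,n,np.round(p,1),round(r[0]['confidence'],2),np.round(on_plane(c,p,z),4))
    cv2.imwrite(f'pics/{c}0.png',im)
for n,o in F.items():
    if len(o)>1: print('tri',n,np.round(tri(o),4))
E
python3 a.py
```

```text
[5.24564326e-01 6.71066289e-05 2.30722191e-01] [[-0.0, 1.0, -0.001], [1.0, 0.0, 0.0], [0.0, -0.001, -1.0]] 0.08575584930013651
scene lamp_base [252.6 240. ] 0.72 [ 0.5029 -0.1061  0.    ]
scene grip [250.5 183.8] 0.72 [ 0.4887 -0.1086  0.207 ]
scene lamp_shade [204.9 220. ] 0.56 [ 0.6549 -0.1791  0.16  ]
scene turret_top [250.3 225.8] 0.81 [ 0.4872 -0.1196  0.044 ]
scene screen_done [199.2 267.2] 0.95 [ 0.6885 -0.1995  0.    ]
scene screen_next [264.4 276.4] 0.93 [0.653  0.0047 0.    ]
scene spotter [414.  237.9] 0.77 [ 0.2967  0.3873 -0.    ]
scene peg_tub [200.7 190.6] 0.61 [ 0.2872 -0.4349  0.    ]
side lamp_base [298.7 266. ] 0.89 [ 0.4949 -0.1211  0.    ]
side grip [304.  221.1] 0.78 [ 0.5016 -0.1241  0.207 ]
side turret_top [296.3 256.5] 0.6 [ 0.4911 -0.1133  0.044 ]
side screen_done [369.1 248.2] 0.72 [ 0.6913 -0.2135  0.    ]
side screen_next [309.6 206. ] 0.98 [0.6727 0.0182 0.    ]
side spotter [149.7 198.5] 0.84 [0.3124 0.3813 0.    ]
side peg_tub [321.9 401.4] 0.96 [ 0.2784 -0.4318  0.    ]
tri lamp_base [ 0.4966 -0.1143 -0.0078]
tri grip [ 0.4973 -0.1158  0.2074]
tri turret_top [ 0.4903 -0.1162  0.0473]
tri screen_done [ 0.6893 -0.2076 -0.0027]
tri screen_next [0.6653 0.011  0.0123]
tri spotter [0.3099 0.3837 0.0044]
tri peg_tub [ 0.2813 -0.4341 -0.0025]
```

```bash
python3 -c "
import cv2,numpy as np
a=cv2.imread('pics/scene0.png')[130:310,140:340];b=cv2.imread('pics/side0.png')[150:330,230:430]
cv2.imwrite('pics/c0.png',np.hstack([cv2.resize(a,None,fx=2,fy=2),cv2.resize(b,None,fx=2,fy=2)]))"
```

```text
(no output)
```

View pics/c0.png

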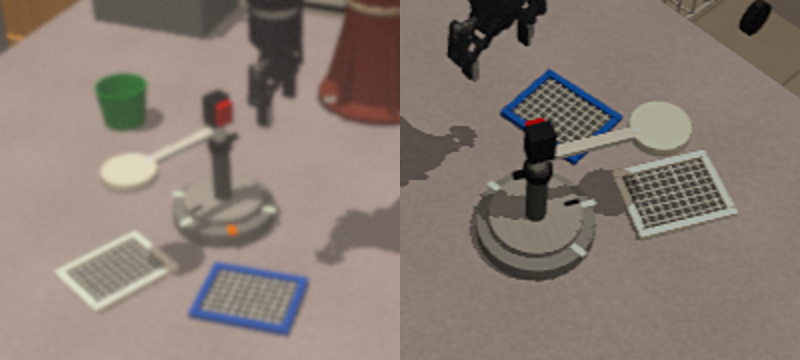

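View pics/scene0.png

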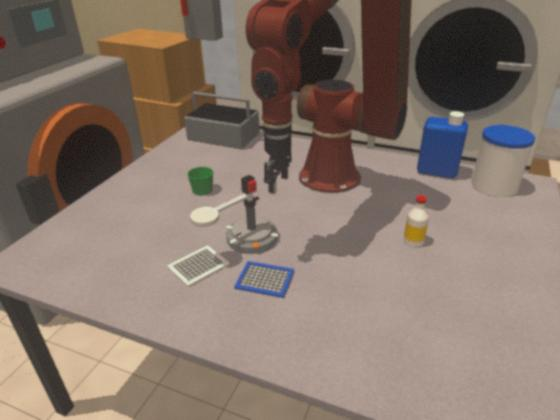

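The grip, trigger (facing the scene camera) and orange mark agree with the networks. The axis is near (0.496, -0.116) and the start yaw is about -24°. I'll raise the tool, move over the lamp and turn.

{"name": "apply_moves", "arguments": {"series": "85 0 0 -35 0; 85 0 0 -35 0; 85 -29 -7 -10 0; 85 -29 -7 0 0; 85 -29 -7 0 0; 85 -29 -7 0 0; 85 0 0 0 -6.6; 85 0 0 0 -6.6; 85 0 0 0 -6.6; 85 0 0 0 -6.6"}}

```text
time: 1.73
tcp_pos: [0.4969, -0.1163, 0.3113]
tcp_rot: [[-0.449, 0.893, 0.0], [0.893, 0.449, 0.0], [-0.0, 0.0, -1.0]]
force: [0.0, 0.3, 0.6]
width: 0.085
gripper_force: 0.0
```

{"name": "apply_moves", "arguments": {"series": "85 0 0 0 -6.6; 85 0 0 0 -6.6; 85 0 0 0 -6.6; 85 0 0 0 -6.6; 85 0 0 0 -6.6; 85 0 0 0 -6.6; 85 0 0 0 0; 85 0 0 0 0; 85 0 0 0 0; 85 0 0 0 0"}}

```text
time: 2.57
tcp_pos: [0.497, -0.116, 0.3113]
tcp_rot: [[-0.912, 0.409, 0.0], [0.409, 0.912, -0.0], [-0.0, -0.0, -1.0]]
force: [-0.7, -0.2, 0.4]
width: 0.085
gripper_force: 0.0
```

```bash
cat > b.py <<'E'
from h import *
import sys
s=robot.get_obs(); print(s['time'],np.round(s['tcp_pos'],4),np.round(s['tcp_rot'],3).tolist(),s['joint_pos'],s['force'])
c='wrist'; im=eyes.camera(c).copy()
for n,z in {'grip':.207,'lamp_shade':.16,'turret_top':.044,'lamp_base':0,'screen_done':0,'screen_next':0}.items():
    for r in eyes.spot_point(c,n)[:1]: print(n,np.round(r['point'],1),round(r['confidence'],2),np.round(on_plane(c,r['point'],z),4))
for r in eyes.masks_of(c,'trigger')[:1]:
    print('trig',r['point'],r['confidence'],r['mask'].sum(),on_plane(c,r['point'],.225))
cv2.imwrite('pics/'+sys.argv[1],im)
E
python3 b.py w1.png
```

```text
2.5667 [ 0.497  -0.116   0.3113] [[-0.912, 0.409, 0.0], [0.409, 0.912, -0.0], [-0.0, -0.0, -1.0]] [-2.13494796e+01  1.32738653e+01 -1.33956073e+00  7.53852658e+01
 -3.13126949e-04  2.80405007e+00] [-0.67743617 -0.16529664  0.40593412]
grip [277.  202.7] 0.85 [ 0.4922 -0.1165  0.207 ]
lamp_shade [277.3 337.7] 0.9 [ 0.6518 -0.1881  0.16  ]
turret_top [280.4 177. ] 0.73 [ 0.4964 -0.1146  0.044 ]
lamp_base [279.6 173. ] 0.66 [ 0.4965 -0.1159  0.    ]
screen_done [275.8 296.3] 0.55 [ 0.6902 -0.2093  0.    ]
screen_next [393.3 239.2] 0.62 [0.6723 0.0107 0.    ]
trig [298.5, 207.8] 0.76 563 [ 0.4990884 -0.1004698  0.225    ]
```

View pics/w1.png

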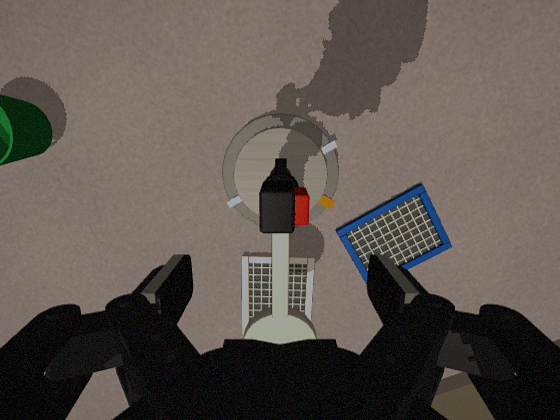

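The wrist view shows the grip centred between the fingers (column 280), the trigger at right (302, 207) and the arm in line with the tool. I'll descend and grip.

{"name": "apply_moves", "arguments": {"series": "85 0 0 30 0; 85 0 0 30 0; 85 0 0 30 0; 85 0 0 20 0; 85 0 0 11 0; 30 0 0 0 0; 30 0 0 0 0; 30 0 0 0 0; 30 0 0 0 0; 30 0 0 0 0", "force": 60}}

```text
time: 3.8
tcp_pos: [0.4978, -0.1168, 0.1921]
tcp_rot: [[-0.913, 0.407, 0.002], [0.407, 0.913, -0.002], [-0.003, -0.001, -1.0]]
force: [-4.0, -2.4, 7.5]
width: 0.0309
gripper_force: 42.9
```

{"name": "apply_moves", "arguments": {"series": "20 0 0 0 0; 20 0 0 0 0; 20 0 0 0 0; 20 0 0 0 0; 20 0 0 0 0; 20 0 0 0 0; 20 0 0 0 0; 20 0 0 0 0; 20 0 0 0 0; 20 0 0 0 0"}}

```text
time: 4.63
tcp_pos: [0.4977, -0.1171, 0.1922]
tcp_rot: [[-0.913, 0.408, 0.003], [0.408, 0.913, -0.002], [-0.003, -0.001, -1.0]]
force: [-5.0, -6.8, 9.2]
width: 0.0301
gripper_force: 58.6
```

```bash
python3 b.py w2.png; python3 -c "
import sys;sys.path.insert(0,'.')
from h import *
cv2.imwrite('pics/s2.png',cv2.resize(eyes.camera('scene')[130:310,140:340],None,fx=3,fy=3))"
```

```text
4.6333 [ 0.4977 -0.1171  0.1922] [[-0.913, 0.408, 0.003], [0.408, 0.913, -0.002], [-0.003, -0.001, -1.0]] [-2.14078362e+01  1.65300042e+01 -1.50656763e+01  5.82313275e+01
 -4.62852842e-02  2.65380688e+00] [-5.00715372 -6.81321431  9.16507507]
grip [280.8 263.3] 0.81 [ 0.4942 -0.1152  0.207 ]
turret_top [283.5 191.7] 0.81 [ 0.4952 -0.112   0.044 ]
lamp_base [279.3 183.8] 0.8 [ 0.4934 -0.1159  0.    ]
screen_done [278.2 340.1] 0.56 [ 0.6872 -0.2039  0.    ]
screen_next [431.  269.2] 0.6 [0.6694 0.0133 0.    ]
trig [309.0, 258.0] 0.81 631 [ 0.48877065 -0.10034224  0.225     ]
```

View pics/w2.png

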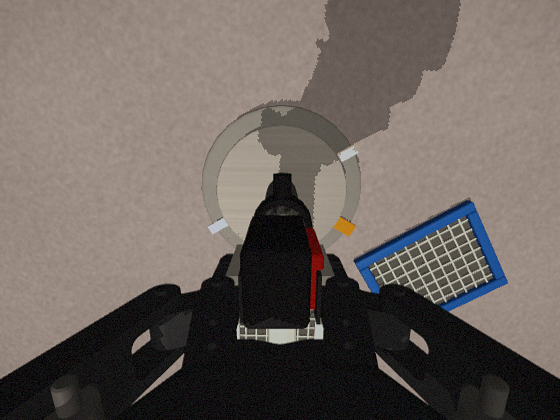

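Gripped: the fingers are on the block and the trigger is pressed in at the right. Now I'll turn 60° counter-clockwise.

{"name": "apply_moves", "arguments": {"series": "20 0 0 0 -3; 20 0 0 0 -5; 20 0 0 0 -5; 20 0 0 0 -5; 20 0 0 0 -5; 20 0 0 0 -5; 20 0 0 0 -5; 20 0 0 0 -5; 20 0 0 0 -5; 20 0 0 0 -5"}}

```text
time: 5.92
tcp_pos: [0.4988, -0.1139, 0.1923]
tcp_rot: [[-0.911, -0.412, 0.005], [-0.412, 0.911, 0.005], [-0.006, 0.002, -1.0]]
force: [4.8, 11.6, 12.1]
width: 0.0297
gripper_force: 58.4
```

{"name": "apply_moves", "arguments": {"series": "20 0 0 0 -5; 20 0 0 0 -4; 20 0 0 0 -3; 20 0 0 0 0; 20 0 0 0 0; 20 0 0 0 0; 20 0 0 0 0; 20 0 0 0 0; 20 0 0 0 0; 20 0 0 0 0"}}

```text
time: 6.75
tcp_pos: [0.4987, -0.113, 0.1923]
tcp_rot: [[-0.808, -0.589, 0.005], [-0.589, 0.808, 0.006], [-0.007, 0.002, -1.0]]
force: [5.0, 15.8, 12.8]
width: 0.0293
gripper_force: 59.6
```

```bash
python3 b.py w3.png
```

```text
6.75 [ 0.4987 -0.113   0.1923] [[-0.808, -0.589, 0.005], [-0.589, 0.808, 0.006], [-0.007, 0.002, -1.0]] [-21.2286545   16.53088755 -15.05628525  58.28823367   0.4085475
 -57.34330289] [ 5.03736408 15.84737604 12.80997022]
grip [281.7 267.3] 0.85 [ 0.4965 -0.1148  0.207 ]
turret_top [283.8 193. ] 0.6 [ 0.4941 -0.1121  0.044 ]
lamp_base [279.7 183.5] 0.79 [ 0.4952 -0.1162  0.    ]
screen_done [132.  265.5] 0.8 [ 0.6873 -0.2038  0.    ]
screen_next [281.  342.1] 0.78 [0.6696 0.0134 0.    ]
trig [314.0, 252.4] 0.63 453 [ 0.47630955 -0.1136515   0.225     ]
```

View pics/w3.png

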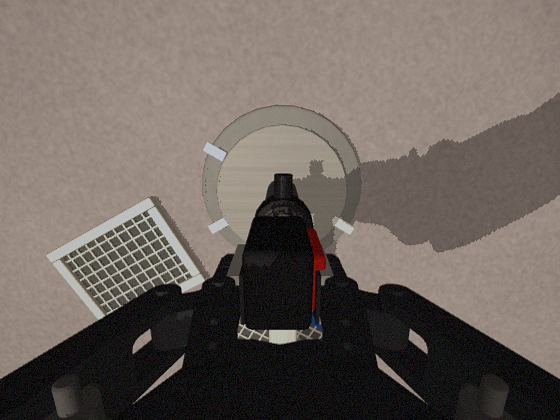

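The tool turned 60.2°, the lamp arm now lies over the blue screen (281, 342), and the marks sit symmetrically at (218, 226) and (343, 226). I'll relieve the side force a little and then raise the post.

{"name": "apply_moves", "arguments": {"series": "20 -2 1.5 0 0; 20 0 0 0 0; 20 0 0 -5 0; 20 0 0 -10 0; 20 0 0 -10 0; 20 0 0 -10 0; 20 0 0 -10 0; 20 0 0 -10 0; 20 0 0 -10 0; 20 0 0 0 0"}}

```text
time: 7.98
tcp_pos: [0.4986, -0.1127, 0.257]
tcp_rot: [[-0.809, -0.588, 0.002], [-0.588, 0.809, 0.002], [-0.003, 0.0, -1.0]]
force: [6.1, 2.2, -4.1]
width: 0.0294
gripper_force: 63.4
```

{"name": "apply_moves", "arguments": {"series": "20 0 0 -8 0; 20 0 0 -8 0; 20 0 0 -8 0; 20 0 0 -6 0; 20 0 0 -4 0; 20 0 0 -2 0; 20 0 0 -2 0; 20 0 0 0 0; 20 0 0 0 0; 20 0 0 0 0"}}

```text
time: 8.82
tcp_pos: [0.4984, -0.1127, 0.2925]
tcp_rot: [[-0.809, -0.588, 0.001], [-0.588, 0.809, 0.003], [-0.002, 0.002, -1.0]]
force: [8.9, 2.0, -11.7]
width: 0.0289
gripper_force: 62.4
```

```bash
python3 b.py w4.png; python3 a.py | grep -E "grip|shade"; python3 -c "
import cv2,numpy as np
a=cv2.imread('pics/scene0.png')[130:310,140:340];b=cv2.imread('pics/side0.png')[130:310,230:430];w=cv2.imread('pics/w4.png')
cv2.imwrite('pics/c4.png',np.hstack([cv2.resize(a,(400,360)),cv2.resize(b,(400,360))]))"
```

```text
8.8167 [ 0.4984 -0.1127  0.2925] [[-0.809, -0.588, 0.001], [-0.588, 0.809, 0.003], [-0.002, 0.002, -1.0]] [-21.04549903  13.61591131  -3.6700337   72.73462887   0.15613876
 -57.06192349] [  8.88946404   1.97604935 -11.7284979 ]
grip [280.1 264.3] 0.63 [ 0.5346 -0.087   0.207 ]
lamp_shade [279.9 265.2] 0.31 [ 0.5538 -0.073   0.16  ]
turret_top [282.7 176.2] 0.95 [ 0.492 -0.113  0.044]
lamp_base [276.9 170.5] 0.63 [ 0.4954 -0.1205  0.    ]
screen_done [163.2 236.8] 0.73 [ 0.6851 -0.2039  0.    ]
trig [311.5, 256.4] 0.77 562 [ 0.5078648  -0.07647982  0.225     ]
scene grip [244.8 155.4] 0.76 [ 0.3189 -0.2125  0.207 ]
scene lamp_shade [256.5 196.1] 0.9 [ 0.4793 -0.0949  0.16  ]
side grip [301.8 194.3] 0.61 [ 0.5591 -0.0553  0.207 ]
side lamp_shade [314. 163.] 0.72 [0.6985 0.0376 0.16  ]
tri grip [ 0.4971 -0.1166  0.3071]
tri lamp_shade [ 0.6255 -0.0252  0.2582]
```

View pics/c4.png

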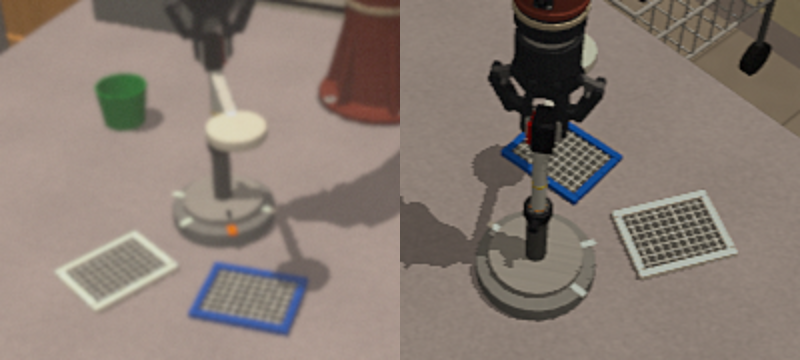

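The post is up about 100 mm (grip 0.307, was 0.207) and the lamp is over the blue screen. A small extra pull will confirm it is against the hard stop.

{"name": "apply_moves", "arguments": {"series": "20 0 0 -1 0; 20 0 0 -1 0; 20 0 0 -1 0; 20 0 0 0 0; 20 0 0 0 0; 20 0 0 0 0; 20 0 0 0 0; 20 0 0 0 0; 20 0 0 0 0; 20 0 0 0 0"}}

```text
time: 10.95
tcp_pos: [0.4982, -0.1127, 0.2928]
tcp_rot: [[-0.809, -0.588, -0.002], [-0.588, 0.809, 0.004], [-0.0, 0.004, -1.0]]
force: [14.9, -0.2, -38.2]
width: 0.029
gripper_force: 62.5
```

{"name": "apply_moves", "arguments": {"series": "20 0 0 1 0; 20 0 0 1 0; 20 0 0 0 0; 20 0 0 0 0; 20 0 0 0 0; 20 0 0 0 0; 20 0 0 0 0; 20 0 0 0 0; 20 0 0 0 0; 20 0 0 0 0"}}

```text
time: 11.78
tcp_pos: [0.4984, -0.1128, 0.2927]
tcp_rot: [[-0.809, -0.588, -0.0], [-0.588, 0.809, 0.003], [-0.001, 0.002, -1.0]]
force: [11.0, 0.9, -20.8]
width: 0.029
gripper_force: 62.9
```

```bash
python3 -c "
from h import *
s=robot.get_obs();print(s['tcp_pos'],s['force'],s['gripper_force'],s['width'],job_done())"
```

```text
the job is handed in; nothing more can be done
[ 0.49837866 -0.11282024  0.29271686] [ 11.04038068   0.91447153 -20.77104922] 62.930495738983154 0.02900592481375445 None
```

The lamp was turned about 60° counter-clockwise to the orange mark and its post pulled up about 100 mm to the hard second stop. I handed the job in at 11.8 s with the grip held and the trigger squeezed; no verdict came back.

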